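Lay the bench tools in the tool rest, all pointing the same way

TASK

Tidy the bench: take the yellow coil gauge off the tool rest and put it in the small black parts tray, then lay the screwdriver, the marker and the plug gauge flat in the three lanes of the tool rest, one to a lane, straight along the lane and centred on its length. The screwdriver's steel tip, the marker's black cap and the plug gauge's red-ringed end must all point toward the end of the rest that has the green strip. Leave the parts tray where it is, and do not shove or knock over the loudspeaker driver, solder spool and wooden block standing around.

Things in the scene. Friction and masses are not known exactly. Their poses are not given: they have to be found in the camera images.
- tool_rest: fixed tool rest: black mat 200 (x) by 176 mm (y), under 1 mm thick, so tools in it lie at table height. Three open-ended lanes along its x at y = -55, 0, +55 mm, 47 mm wide, parted and flanked by aluminium bars 8 mm wide, 12 mm high, standing only at x = 45 to 71 and -45 to -71 mm: the middle 90 mm of each lane is open sideways for fingers. Origin: centre of the mat, on the table; z up
- lane_1 (a point): on the table level (z = 0), midway along lane 1; its x runs along the lane, its y across (tool rest y = -55 mm)
- lane_2 (a point): on the table level (z = 0), midway along lane 2; its x runs along the lane, its y across (tool rest y = 0 mm)
- lane_3 (a point): on the table level (z = 0), midway along lane 3; its x runs along the lane, its y across (tool rest y = 55 mm)
- green_strip: green marking strip 25 x 176 mm, flat, fixed at one end of the tool rest, 86.5 mm from its centre along +x or -x (differs from start to start): tips point to this end. Origin: its centre, on the table
- white_strip: white marking strip of the same size at the other end of the tool rest
- screwdriver: screwdriver lying on the grey bench mat (the mat is thinner than 1 mm), 191 mm long, red handle 26 mm wide and high, loose, 85 g. Origin: underside, middle of the length; its y axis runs along it: handle from y = +2 to +94 mm (grasp it across there, at y = +20 to +50 mm), steel tip at y = -95 mm; z up as it lies
- marker: white marker pen with black cap lying on the grey bench mat, 131 mm long, 17 mm wide and high, loose, 30 g. Origin: underside, middle of the length; y axis along it, black cap at -y, z up as it lies; grasp across the barrel near the middle
- plug_gauge: white plug gauge lying in front of the tool rest, 85 mm long, 17 mm wide and high, a red ring near one end, loose, 72 g. Origin: underside, middle of the length; y axis along it, red-ringed end at -y, z up as it lies; grasp across the middle
- screwdriver_tip (a point): steel tip of the screwdriver, 9 mm above the underside, 95 mm from the middle
- marker_tip (a point): end of the marker's black cap, 9 mm above the underside, 65 mm from the middle
- plug_gauge_tip (a point): red-ringed end of the plug gauge, 9 mm above the underside, 42 mm from the middle
- screwdriver_tail (a point): butt of the red handle, 9 mm above the underside
- marker_tail (a point): plain white end of the marker, 9 mm above the underside
- plug_gauge_tail (a point): plain end of the plug gauge, 9 mm above the underside
- coil_gauge: yellow coil gauge, a tube 19 mm across and 25 mm tall, standing upright somewhere across the middle of the tool rest, loose, 15 g. Origin: centre of its underside
- parts_tray: small open black parts tray with solder tags on its floor, outside 66 mm (its x) by 92 mm (its y), 21 mm high, walls 3 mm, floor 2 mm thick, loose, 250 g. Origin: centre of its underside
- lever_press: fixed blue-green hand press right of the tool rest, 191 mm (x) by 110 mm (y), its ball lever stands up to 350 mm above the table: keep the arm clear of it, above or to the left. Between it and the robot stands a fixed grey drawer cabinet 163 x 150 mm, 170 mm high, its centre at x = 0.36, y = 0 m: keep clear of that too. Origin: about the centre of its underside
- speaker: loudspeaker driver standing behind the rest, 76 mm across, 78 mm high, loose: leave alone. Origin: centre of its underside
- spool: solder spool, about 55 mm across, 47 mm high, loose: leave alone. Origin: centre of its underside
- wood_block: wooden block standing on end, 22 x 50 x 96 mm, loose: leave alone. Origin: centre of its underside
Not all that is in view belongs to the job. Leave any purple look-alike of the screwdriver alone.

How it is judged:
By the outcome, as a careful person would: the job done as asked, in the order asked, and still so for the second after the job is handed in, with the robot touching nothing.
It also fails if it takes over 72 s, if anything falls off the work surface, if the arm or the gripper's body presses on something with over 40 N, if the wrist force passes 120 N, or if a joint passes its speed limit or range.

ROBOT

A 6-joint arm with a two-finger parallel gripper is mounted at the origin on a cart in front of the work surface, level with it; the furniture and walls round the work are solid. World frame = base frame: x ahead of the robot, y to its left, z up, the work surface at z = 0. Lengths are in m, angles in rad, forces in N, time in s.
With the tool pointing down it reaches from about 0.325 to 0.775 m from the base axis. Payload 5.5 kg.
Tool frame: the origin (TCP) lies between the finger pads; the fingertips stand 8 mm ahead of it and the grasp point (between the pads) lies 11 mm behind it (tcp_to_tips is the distance from the TCP to the fingertips, in m); z points along the fingers, y is the line along which they close (so a half turn about z gives the same grasp; the last joint's range is limited). The gripper opens to 88 mm and grips with 3 to 60 N. Pads are 20 mm wide; open, the fingers measure 115 mm over their backs; the gripper's body (75 mm by 178 mm) begins 61 mm behind the grasp point.
Start: joints at [1.291, 0.091, 1.231, -0, 1.82, -0.057], TCP at [0.133, 0.585, 0.231] pointing down, gripper open.
Joint ranges: [-2.87, 2.87], [-0.86, 2.18], [0.17, 2.46], [-1.51, 4.65], [0.06, 2.69], [-2.65, 2.65]. Speed limits (rad/s): [2.57, 2.57, 3.01, 3.14, 3.14, 3.14].

INTERFACE

Orientations are given as a unit quaternion [w, x, y, z].
In Python, from bench import * gives the robot as it stands. Calls block until the motion is done:
- move_to(position, orientation): joint-space move of the TCP to a pose.
- move_l(position, speed=0.15, orientation=None): straight line of the TCP; orientation=None keeps the orientation; speed is the mean speed in m/s.
- movej(angles): joint-space move.
- gripper_open() and close(): open the fingers fully, or close them until they stop; the grip force is fixed at half the most.
- hold(seconds).
- inverse_kinematics(position, orientation): joint angles nearest the present ones, or None.
- state(): the state.
- get_image(name): name is "scene" or "top" or "wrist"; returns a dict with "frame" (384x512x3 uint8, blue, green, red), "depth" (384x512 float32, m along the optical axis (not along the pixel's ray), 0 where there is no reading), "camera_matrix" (3x3 intrinsics, pixels), "k1" (the pictures are not rectified: a ray, as slopes to the right and down, at radius r is drawn at 1 + k1 r^2 times it, then the intrinsics apply), "view" (4x4, takes a point from world to camera coordinates). Camera axes: x right, y up, looking along -z (the intrinsics and any distortion apply to the point x, -y, -z); pixel columns grow to the right and rows downward; lengths in m; the calibration is good to about 2 mm. A picture is of the moment at which its call begins.
A pose or a line that the arm cannot do raises IKError and nothing moves.
- job_done(): hands the job in; it is judged then, once.
The state is a dict: "time": time; "joint_pos": joint angles; "dq": joint speeds; "joint_torque": joint torques, N m; "ee_pos": TCP position; "ee_rot": TCP orientation; "ft_force": force on the tool from outside, world axes, zero at the start; "moment": the same for the moment, N m; "finger_gap": finger opening in m; "finger_force": force on a finger pad.
Only numpy, scipy, OpenCV 4.12 (cv2) and the standard library are available. Lean on these libraries where they do the work, as an engineer would, in place of code of your own. Each camera call takes 0.05 s, during which the arm holds its last target. There are 200 camera calls.

## Working session

There is one attempt and no reset: what is moved stays moved. The work goes in short steps, each a Python script; the robot and the scene stay as the last script left them, time stands still between calls to the robot, and variables do not carry over. Pictures are saved under pics/ and viewed, at most 10 in all, crops included, and the job is handed in when it is done.

```bash
ls; mkdir -p pics; cat > h.py <<'E'
from bench import *
import numpy as np, cv2, pickle
def undist(im,u,v):
    K=im["camera_matrix"]; a=np.array([(u-K[0][2])/K[0][0],(v-K[1][2])/K[1][1]]); s=a.copy()
    for _ in range(20): s=a/(1+im["k1"]*(s@s))
    return s
def ray(im,u,v):
    s=undist(im,u,v); V=np.array(im["view"]); R=V[:3,:3]; o=-R.T@V[:3,3]
    return o, R.T@np.array([s[0],-s[1],-1.])
def pix(im,u,v,z):   # intersect with plane z
    o,d=ray(im,u,v); return o+d*(z-o[2])/d[2]
def pixd(im,u,v):    # with depth
    o,d=ray(im,u,v); return o+d*im["depth"][int(round(v)),int(round(u))]
def proj(im,p):
    V=np.array(im["view"]); c=V[:3,:3]@np.array(p)+V[:3,3]; s=np.array([c[0],-c[1]])/-c[2]; s=s*(1+im["k1"]*(s@s)); K=im["camera_matrix"]
    return s[0]*K[0][0]+K[0][2], s[1]*K[1][1]+K[1][2]
def load(n): return pickle.load(open(n,'rb'))
E
python3 - <<'E'
from h import *
for n in ("scene","top"):
    im=get_image(n); pickle.dump(im,open(n+'.pkl','wb')); f=np.array(im["frame"])
    cv2.imwrite(f'pics/{n}.png',cv2.resize(f,(768,576),interpolation=cv2.INTER_CUBIC))
    print(n,im["k1"],im["camera_matrix"],im["view"])
print(state())
E
```

```text
pics
scene -0.0298484456198673 [[397.64729003   0.         256.47183214]
 [  0.         397.64729003 189.14754488]
 [  0.           0.           1.        ]] [[ 8.26315769e-01 -5.63206528e-01  8.10693092e-04 -3.29045602e-01]
 [ 3.96853004e-01  5.83268207e-01  7.08735417e-01 -3.33687390e-01]
 [-3.99637265e-01 -5.85317525e-01  7.05473919e-01 -7.11267035e-01]
 [ 0.00000000e+00  0.00000000e+00  0.00000000e+00  1.00000000e+00]]
top 0.05852463825121157 [[445.38791947   0.         253.40888971]
 [  0.         445.38791947 189.90289063]
 [  0.           0.           1.        ]] [[ 0.01677191 -0.99983726 -0.00664567  0.16112454]
 [ 0.98484802  0.01537233  0.17273698 -0.55796449]
 [-0.17260671 -0.00944211  0.98494557 -1.0292215 ]
 [ 0.          0.          0.          1.        ]]
{'time': 0.1, 'joint_pos': array([ 1.29128708e+00,  9.17793167e-02,  1.23174877e+00, -1.91739614e-05,
        1.81979338e+00, -5.67085161e-02]), 'dq': array([ 0.00053022, -0.00062187, -0.00287069,  0.00043181, -0.0013043 ,
       -0.00152035]), 'joint_torque': array([ 2.10465441e-03, -4.47856987e+01, -4.07573783e+01,  6.98800245e-02,
        2.83277698e-02, -9.51320089e-05]), 'ee_pos': array([0.13252183, 0.58492865, 0.22963191]), 'ee_rot': array([-1.35468683e-04,  1.11172394e-01,  9.93800760e-01, -8.53776450e-04]), 'ft_force': array([ 0.20808219,  0.5296037 , -0.56834132]), 'moment': array([-0.02801835, -0.00423736,  0.02690498]), 'finger_force': 0.0, 'finger_gap': 0.08805937424452762}
```

View pics/scene.png

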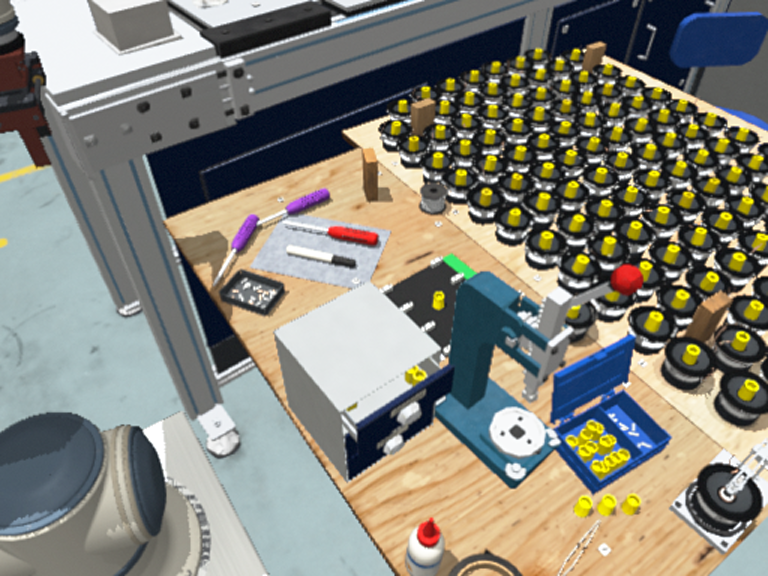

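View pics/top.png

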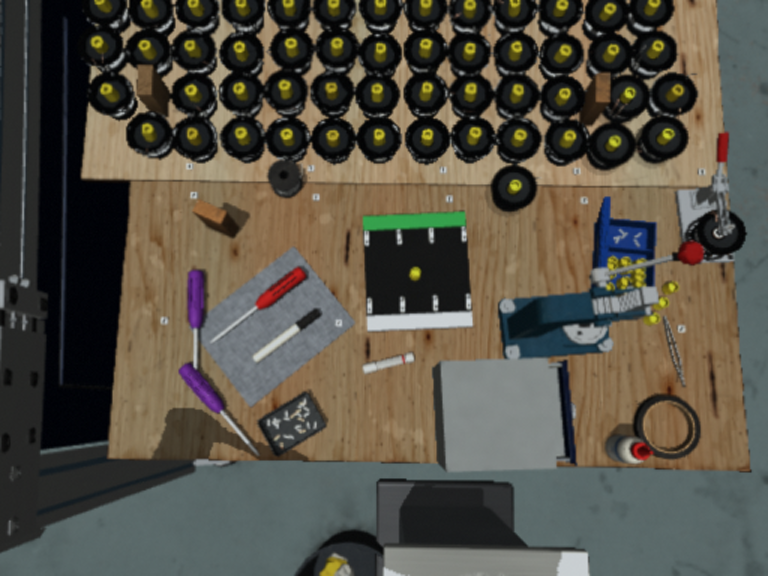

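The top view (768 px) shows the rest at about (417,270) with the green strip at the far end. The coil gauge is at (415,273), the red screwdriver at (258,305) with its tip lower left, and the marker at (287,335) with its cap upper right. The plug gauge is at (388,362) and the tray at (292,422). Candidates for the screwdriver: the red one at (258,305) fits the description; the purple ones at (195,318) and (220,408) are look-alikes to leave alone. I'll confirm in an enlarged ortho crop.

```bash
cat >> h.py <<'E'
def ortho(im,x1,y1,w,h,s,z=0.):  # top-left = (x1,y1), x down, y right; s px/m
    xs=x1-np.arange(h)/s; ys=y1-np.arange(w)/s
    X,Y=np.meshgrid(xs,ys,indexing='ij'); P=np.stack([X,Y,np.full_like(X,z)],-1)
    V=np.array(im["view"]); c=P@V[:3,:3].T+V[:3,3]; q=np.stack([c[...,0],-c[...,1]],-1)/-c[...,2:]
    q=q*(1+im["k1"]*(q**2).sum(-1,keepdims=True)); K=im["camera_matrix"]
    return cv2.remap(np.array(im["frame"]),(q[...,0]*K[0][0]+K[0][2]).astype('f4'),(q[...,1]*K[1][1]+K[1][2]).astype('f4'),cv2.INTER_CUBIC)
def cloud(im):
    V=np.array(im["view"]); K=im["camera_matrix"]; d=np.array(im["depth"]); h,w=d.shape
    u,v=np.meshgrid(np.arange(w),np.arange(h)); a=np.stack([(u-K[0][2])/K[0][0],(v-K[1][2])/K[1][1]],-1); s=a.copy()
    for _ in range(15): s=a/(1+im["k1"]*(s**2).sum(-1,keepdims=True))
    c=np.stack([s[...,0]*d,-s[...,1]*d,-d],-1); return (c-V[:3,3])@V[:3,:3]
E
python3 - <<'E'
from h import *
im=load('top.pkl'); P=cloud(im)
o=ortho(im,0.66,0.42,800,600,1700)
cv2.imwrite('pics/o.png',o)
x,y,z=np.moveaxis(P,-1,0)
m=(z>.006)&(z<.4)&(x>.25)&(x<.75)&(y>-.3)&(y<.48)
n,l,st,_=cv2.connectedComponentsWithStats(m.astype('u1'))
for i in range(1,n):
    if st[i,4]<12: continue
    p=P[l==i]; r=cv2.minAreaRect((p[:,:2]*1000).astype('f4'))
    print(st[i],'mean',p.mean(0).round(3),'zmax',p[:,2].max().round(3),'rect',np.round(r[0],1),np.round(r[1],1),round(r[2],1))
t=(abs(z)<.01)&(x>.3)&(x<.6)&(y>0)&(y<.4); print('table z',np.median(z[t]))
E
```

```text
[179 113  21  16 264] mean [0.733 0.334 0.035] zmax 0.045 rect [733.  335.1] [50.9 33.6] 89.8
[327 114  33  28 662] mean [ 0.721 -0.047  0.043] zmax 0.079 rect [718.7 -47.1] [62.2 75.1] 1.0
[  288   131   182   184 12242] mean [ 0.433 -0.064  0.151] zmax 0.346 rect [ 452.7 -123.8] [261.  528.4] 45.2
[128 133  32  25 398] mean [0.656 0.435 0.074] zmax 0.1 rect [660.7 440.5] [53.3 23.4] 67.9
[307 151   4  10  32] mean [0.654 0.031 0.011] zmax 0.015 rect [653.3  31.7] [24.2  7.6] 1.1
[243 153   3  11  31] mean [0.643 0.196 0.011] zmax 0.016 rect [644.3 195.8] [25.7  5.3] 1.4
[264 153   4  10  34] mean [0.647 0.141 0.011] zmax 0.017 rect [646.5 141.2] [23.2  7.7] 0.8
[286 152   4  10  31] mean [0.649 0.086 0.011] zmax 0.015 rect [649.2  86.4] [23.7  7.7] 7.9
[140 177  65  52 468] mean [0.542 0.35  0.02 ] zmax 0.029 rect [523.6 374.3] [ 26.2 191.4] 40.1
[273 178   8   8  45] mean [0.583 0.113 0.019] zmax 0.028 rect [583.1 113. ] [15.9 15.8] 69.5
[124 180  49 124 779] mean [0.432 0.453 0.02 ] zmax 0.03 rect [421.3 449.7] [318.6  72. ] 20.2
[442 189   5   5  15] mean [ 0.565 -0.299  0.017] 
[... 323 characters left out ...]
5.8
[245 198   3  11  33] mean [0.528 0.188 0.011] zmax 0.017 rect [528.8 188.4] [25.8  5.2] 1.4
[169 205  45  37 342] mean [0.476 0.324 0.014] zmax 0.021 rect [477.3 324.6] [ 18.5 131.3] 39.3
[242 234  34  15 197] mean [0.434 0.156 0.014] zmax 0.02 rect [434.4 155.7] [16.  84.4] 15.4
[172 262  35  19  63] mean [0.361 0.322 0.017] zmax 0.025 rect [360.7 323.1] [12.5 86.8] 24.0
[403 263  50  47 852] mean [ 0.324 -0.23   0.045] zmax 0.131 rect [ 338.3 -246. ] [ 97.7 115.9] 5.1
[207 268  10  16  16] mean [0.35  0.267 0.02 ] zmax 0.023 rect [350.4 267.3] [41.8  1.7] 32.4
[172 282  45  23  99] mean [0.309 0.322 0.017] zmax 0.025 rect [306.5 310.1] [105.8  48.8] 87.0
table z -0.0001313097247271809
```

View pics/o.png

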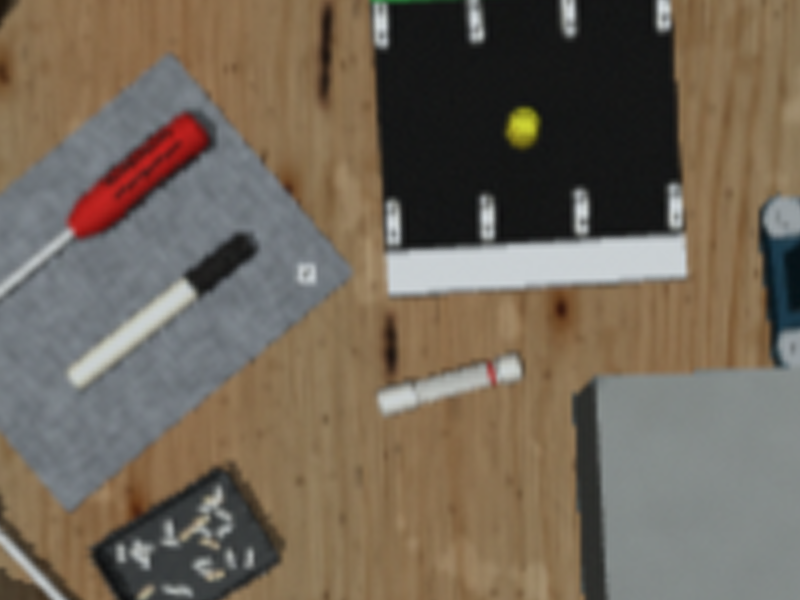

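The ortho confirms it. The red screwdriver's handle is at (143,175) with the shaft going lower left, and the marker's cap is at (222,262). The plug's red ring is at (490,372), its right end, the coil is at (523,128), and the tray is around (185,550), cut off at the bottom edge. Next: the tray centre, the press clearance and an IK check.

```bash
python3 - <<'E'
from h import *
im=load('top.pkl'); P=cloud(im); x,y,z=np.moveaxis(P,-1,0)
# tray: ortho on rim plane, dark pixels
o=ortho(im,.43,.42,340,280,2000,z=.021); g=o.max(2); m=(g<75).astype('u1')
m=cv2.morphologyEx(m,cv2.MORPH_CLOSE,np.ones((15,15))); m=cv2.morphologyEx(m,cv2.MORPH_OPEN,np.ones((15,15)))
n,l,st,_=cv2.connectedComponentsWithStats(m)
for i in range(1,n):
    if st[i,4]>5000:
        c=cv2.minAreaRect(np.argwhere(l==i)[:,::-1].astype('f4')); print(st[i],'ctr',.43-c[0][1]/2000,.42-c[0][0]/2000,np.array(c[1])/2,c[2])
k=(x>.33)&(x<.40)&(y>.24)&(y<.40)&(z>.0195)&(z<.024); 
k=(x>.28)&(x<.40)&(y>.24)&(y<.40)&(z>.013)&(z<.024); print(np.round(P[k][:,:2].min(0),3),np.round(P[k][:,:2].max(0),3))
q=(x>.5)&(x<.69)&(y>-.2)&(y<.0)&(z>.03)
for a in np.arange(-.12,0,.02):
    s=q&(y>=a)&(y<a+.02); print(round(a,2),s.sum(), P[s].max(0).round(3) if s.any() else '')
t=(abs(x-.583)<.02)&(abs(y-.113)<.02)&(z>.021); print('coil',P[t].mean(0).round(4),t.sum())
b=(z>.009)&(z<.016)
import itertools
E
```

```text
[    0    93   340   187 25585] ctr 0.320680534362793 0.3337340316772461 [ 80.44129944 169.55273438] 65.45416259765625
[0.283 0.256] [0.382 0.398]
-0.12 142 [ 0.55  -0.1    0.255]
-0.1 79 [ 0.514 -0.08   0.255]
-0.08 67 [ 0.514 -0.06   0.254]
-0.06 77 [ 0.69  -0.04   0.256]
-0.04 114 [ 0.689 -0.032  0.242]
-0.02 0 
coil [0.5844 0.1121 0.0243] 16
```

```bash
python3 - <<'E'
from h import *
im=load('top.pkl')
cv2.imwrite('pics/tray.png',ortho(im,.40,.40,640,480,4000,z=.021))
E
```

```text
(no output)
```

View pics/tray.png

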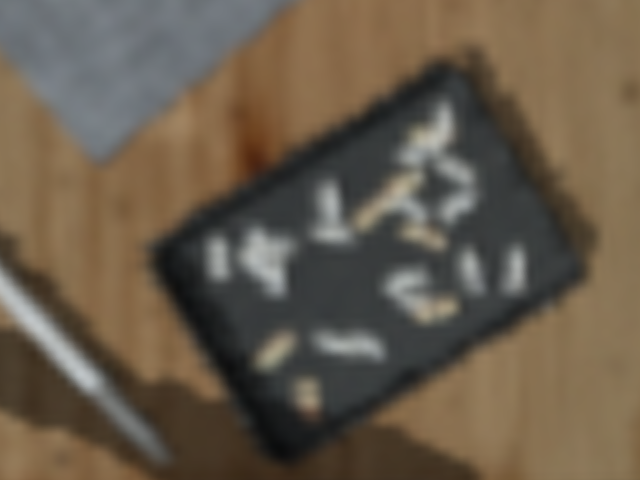

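The tray rim corners are at (158,248), (450,58), (585,268) and (285,458), so its centre is at (0.3355, 0.3075) and its sides measure about 87 x 63 mm, which fits. Starting with the coil.

```bash
cat >> h.py <<'E'
REST=np.array([.591,.110]); A=3.57
U=np.array([np.cos(np.radians(A)),np.sin(np.radians(A))]); W=np.array([-U[1],U[0]])
def rest(a,b): return REST+a*U+b*W
def q(ty): p=np.radians(ty+90)/2; return [0,np.cos(p),np.sin(p),0]   # ty: closing-axis angle, deg
def over(xy,ty,z=.14): move_to([xy[0],xy[1],z],q(ty))
def down(xy,z,s=.15): move_l([xy[0],xy[1],z],s)
def rep(t):
    s=state(); print(t,'t',round(s["time"],1),'ee',s["ee_pos"].round(4),'gap',round(s["finger_gap"],4),'ff',round(s["finger_force"],1),'F',s["ft_force"].round(1),'q',s["joint_pos"].round(2))
def dump(n): im=get_image("top"); pickle.dump(im,open(n+'.pkl','wb')); return im
E
python3 - <<'E'
from h import *
c=(.5844,.1121); t=(.3355,.3075)
gripper_open(); over(c,93.6); rep('over'); down(c,.026,.12); rep('down'); close(); rep('closed')
down(c,.12); over(t,32.8); rep('tray')
down(t,.034,.1); rep('low'); hold(.2); gripper_open(); down(t,.14); rep('out')
im=dump('t1'); cv2.imwrite('pics/t1.png',ortho(im,.40,.40,480,360,3000,z=.021))
E
```

```text
over t 2.7 ee [0.5843 0.113  0.1402] gap 0.0878 ff 0.0 F [-0.3 -0.   1.3] q [ 0.13  0.08  1.4   0.    1.66 -1.5 ]
down t 3.8 ee [0.5851 0.1122 0.0271] gap 0.0878 ff 0.0 F [0.  0.5 0.1] q [ 0.13  0.13  1.55  0.    1.46 -1.5 ]
closed t 4.9 ee [0.5844 0.1121 0.026 ] gap 0.0178 ff 30.0 F [ 0.1 -0.3  0.9] q [ 0.13  0.13  1.55  0.    1.46 -1.5 ]
tray t 7.0 ee [0.3357 0.3072 0.1395] gap 0.0173 ff 30.0 F [ 0.6 -0.  -1.4] q [ 0.67 -0.3   1.76 -0.    1.69  0.09]
low t 8.3 ee [0.3359 0.3079 0.0349] gap 0.0175 ff 30.0 F [-0.3 -0.1 -0.1] q [ 0.67 -0.26  1.91  0.    1.49  0.09]
out t 10.5 ee [0.3351 0.3072 0.1389] gap 0.0881 ff 0.0 F [-0.6  0.1 -0.1] q [ 0.67 -0.31  1.76  0.    1.69  0.09]
```

```bash
python3 - <<'E'
from h import *
g=(.5467,.3546); p=rest(-30,0) if 0 else rest(-.030,0)
over(g,40.1); dump('pre'); down(g,.012,.12); rep('down'); close(); rep('closed'); down(g,.14)
over(p,-86.4); rep('over'); im=dump('t2')
a=ortho(im,.40,.40,400,300,2500,z=.021); b=ortho(im,.72,.30,400,300,1100,z=.013)
cv2.imwrite('pics/t2.png',np.hstack([a,b]))
E
```

```text
down t 12.7 ee [0.5473 0.355  0.0133] gap 0.0874 ff 0.0 F [0.8 0.9 0.2] q [ 0.52  0.29  1.39 -0.    1.46 -0.18]
closed t 13.7 ee [0.5466 0.3546 0.012 ] gap 0.0198 ff 29.8 F [-0.1 -0.3  0.5] q [ 0.52  0.29  1.39 -0.    1.46 -0.18]
over t 16.3 ee [0.5609 0.1085 0.1397] gap 0.0201 ff 29.8 F [ 0.8  0.5 -0.9] q [0.13 0.02 1.47 0.   1.66 1.64]
```

View pics/t2.png

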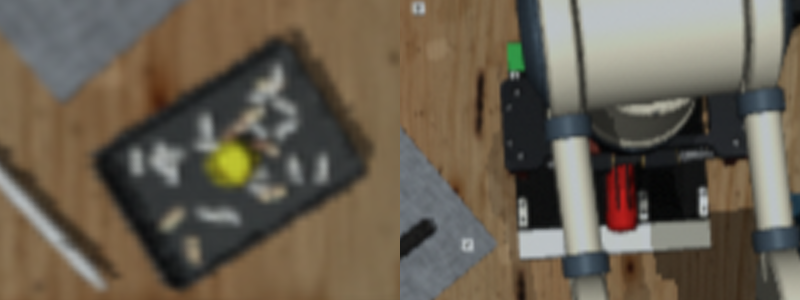

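The left crop shows the coil standing in the tray at (231,162). The right crop shows the red handle at (620,195), held and pointing at the white end. Laying it down.

```bash
python3 - <<'E'
from h import *
p=rest(-.030,0)
down(p,.03,.12); down(p,.0125,.05); rep('low'); hold(.2); gripper_open(); down(p,.14); rep('up')
# hover marker
over((.4773,.3246),39.3); im=dump('t3'); cv2.imwrite('pics/t3.png',ortho(im,.72,.42,800,600,1900,z=.01))
P=cloud(im); x,y,z=np.moveaxis(P,-1,0); f=np.array(im["frame"]).astype(int)
k=(x>.46)&(x<.72)&(y>.08)&(y<.14)&(z>.004)&(z<.04); print(k.sum())
r=cv2.minAreaRect((P[k][:,:2]*1000).astype('f4')); print(r)
E
```

```text
low t 17.9 ee [0.5607 0.1081 0.0119] gap 0.0201 ff 30.0 F [-0.8 -0.2 -0.3] q [ 0.13  0.08  1.63 -0.    1.43  1.64]
up t 20.3 ee [0.5605 0.1081 0.1386] gap 0.0877 ff 0.0 F [-0.4  0.4 -0.4] q [0.13 0.02 1.47 0.   1.66 1.64]
629
((582.7474365234375, 110.20634460449219), (244.44325256347656, 58.82405471801758), 0.28044283390045166)
```

View pics/t3.png

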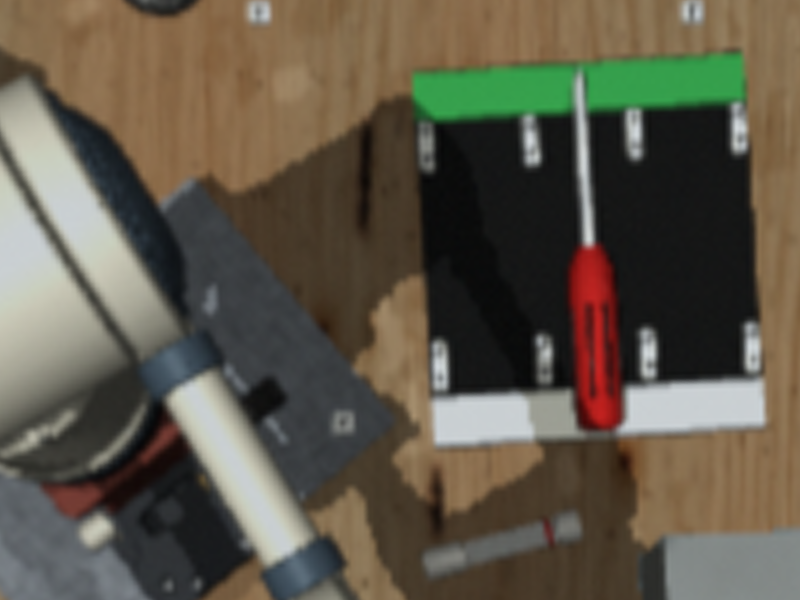

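The screwdriver lies in the middle lane, with its tip at (579,73) on green and its butt at (602,428). That is about 2 mm off centre and straight to within 0.3°. The marker's cap is where I expected it, so marker next.

```bash
python3 - <<'E'
from h import *
d=.015; g=np.array([.4773,.3246])+d*np.array([.633,-.774]); p=rest(d,.065)
over(g,39.3); down(g,.011,.12); rep('down'); close(); rep('closed'); down(g,.14)
over(p,93.6); rep('over'); down(p,.03,.12); down(p,.0115,.05); rep('low'); hold(.2); gripper_open(); down(p,.14); rep('up')
g=np.array([.4344,.1557])+d*np.array([.2656,-.964])
over(g,15.4); im=dump('t4'); rep('plug')
cv2.imwrite('pics/t4.png',ortho(im,.72,.42,800,600,1900,z=.01))
E
```

```text
down t 23.4 ee [0.4874 0.3134 0.0121] gap 0.0879 ff 0.0 F [ 0.  -0.1  0.4] q [ 0.51  0.1   1.61  0.    1.43 -0.17]
closed t 24.5 ee [0.4868 0.313  0.011 ] gap 0.0146 ff 30.0 F [ 0.1 -0.6 -1.3] q [ 0.51  0.1   1.61 -0.    1.43 -0.17]
over t 26.6 ee [0.6015 0.1761 0.1393] gap 0.0149 ff 30.0 F [-0.7 -0.7 -0.9] q [ 0.23  0.16  1.31  0.    1.67 -1.4 ]
low t 28.2 ee [0.6016 0.1757 0.0108] gap 0.0146 ff 30.0 F [-0.6  0.  -0.8] q [ 0.23  0.23  1.47 -0.    1.44 -1.4 ]
up t 30.6 ee [0.6014 0.1757 0.1386] gap 0.0878 ff 0.0 F [-0.4 -0.5 -0.7] q [ 0.23  0.17  1.31 -0.    1.67 -1.4 ]
plug t 31.9 ee [0.4386 0.1413 0.1398] gap 0.0876 ff 0.0 F [ 0.5 -0.1  0.1] q [ 0.24 -0.29  1.75  0.    1.68 -0.03]
```

View pics/t4.png

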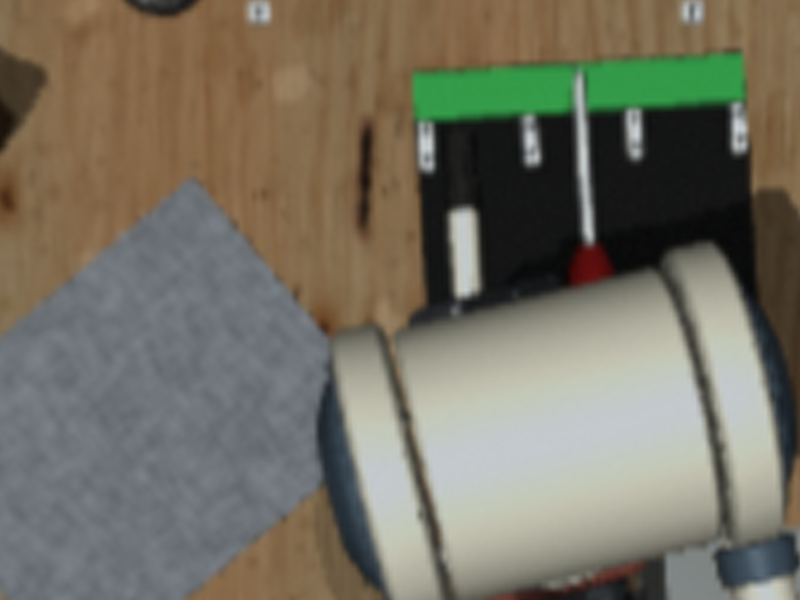

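The marker lies straight in lane 3, with its cap at (462,165) toward green and its body at (465,250). Now the plug gauge, gripped closer to its middle to stay clear of the cabinet.

```bash
python3 - <<'E'
from h import *
d=.008; g=np.array([.4344,.1557])+d*np.array([.2656,-.964]); p=rest(d,-.066)
down(g,.14); down(g,.011,.1); rep('down'); close(); rep('closed'); down(g,.14)
over(p,93.6); rep('over'); down(p,.03,.12); down(p,.0115,.05); rep('low'); hold(.2); gripper_open(); down(p,.16); rep('up')
over((.42,.33),40,.2); im=dump('t5'); rep('end')
cv2.imwrite('pics/t5.png',ortho(im,.71,.26,800,600,2500,z=.01))
E
```

```text
down t 33.6 ee [0.437  0.1481 0.0118] gap 0.088 ff 0.0 F [ 0.5 -0.3 -0.1] q [ 0.25 -0.22  1.92 -0.    1.44 -0.02]
closed t 34.7 ee [0.4365 0.148  0.011 ] gap 0.015 ff 30.0 F [-0.  -0.4 -0.6] q [ 0.25 -0.22  1.92 -0.    1.44 -0.02]
over t 37.1 ee [0.6028 0.0449 0.1396] gap 0.0148 ff 30.0 F [ 0.3  0.5 -0.8] q [ 0.02  0.1   1.38  0.    1.66 -1.62]
low t 38.7 ee [0.6028 0.0446 0.0108] gap 0.0146 ff 30.0 F [0.6 1.2 0.1] q [ 0.02  0.17  1.54 -0.    1.43 -1.62]
up t 41.2 ee [0.6026 0.0446 0.1585] gap 0.0878 ff 0.0 F [ 0.6 -0.2 -0.2] q [ 0.02  0.1   1.35 -0.    1.7  -1.62]
end t 42.6 ee [0.4204 0.3294 0.1995] gap 0.0878 ff 0.0 F [ 0.7  0.4 -0.4] q [ 0.6  -0.09  1.47 -0.    1.77 -0.1 ]
```

View pics/t5.png

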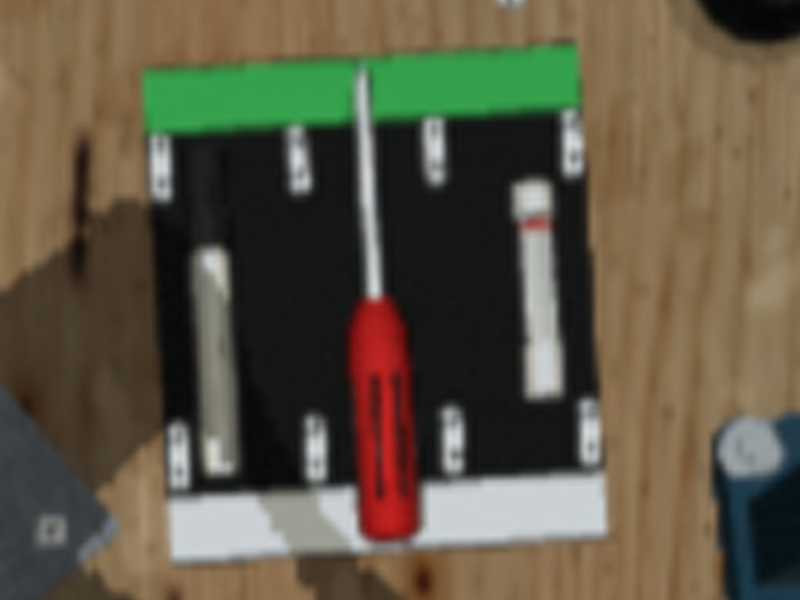

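The final crop shows all three tools flat and straight in their lanes, tips toward green: marker (207,143)–(222,475), screwdriver (362,66)–(389,540), plug (530,180)–(545,399). Their centres are within about 2 mm of the lane middle. Handing in.

```bash
python3 -c "
from h import *
print(job_done())"
```

```text
the job is handed in; nothing more can be done
None
```

The job is handed in at about 43 s on the robot's clock: the coil gauge is standing in the tray, and the marker, screwdriver and plug gauge lie straight in lanes 3, 2 and 1 with their tips toward the green strip, each within about 2 mm of centre.

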